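# Set the bending leaf of a bench folding brake to its angle mark

## Task

Take the finished channel bracket off the bending leaf of the folding brake and lay it, open side up, on the bottom of the red tray beside the other two. Then lift the leaf by one of its handles until it stands at the same angle as the red pointer on the protractor, and keep holding it there so that I can lock the angle stop: finish with the handle still in the gripper, because the leaf drops if it is let go. Do not shift the pointer, and leave everything else where it is.

Things in the scene. Friction and masses are not known exactly. Their poses are not given: they have to be found in the camera images.
- brake: Bench folding brake (sheet-metal bender), blue with a steel bed, bolted down. Origin on the bench below the middle of the leaf's hinge line; -x points to its front (handles, robot side), y along the hinge. Base and bed reach 130 mm behind the hinge and 190 mm to either side. A grey clamping bar lies 14 to 66 mm behind the hinge; its T-handle screws reach 141 mm above the bench.
- hinge (a point): Middle of the hinge line, flush with the bed, 90 mm above the bench; axes as the brake's. At the brake's right end (its -y), in the upright plane 166 mm from here, stands an aluminium protractor quadrant of radius 85 mm centred on the hinge line, reaching forward and upward.
- leaf (a joint): Angle (rad) of the bending leaf: 0 = level, flush with the bed, at rest on a stop; grows as its front edge and handles swing up; stop at 1.6. No latch or spring: about 0.85 kg, about 4 N at a handle lifts it, and it falls back when let go. Dark steel plate 296 mm long (along the hinge), from 3 to 83 mm in front of the hinge line, upper face level with the hinge line, 36 mm deep front edge.
- handle_left (a point): Middle of the left handle's grip (brake's +y, 90 mm from mid length), on the handle's axis, 156 mm in front of the hinge line and 12 mm below the leaf's upper face. Axes turn with the leaf: -x along the handle to its free end, y along the hinge. Straight black rubber sleeve, 24 mm thick, 100 mm long (50 either way), red 28 mm end cap. Pads closed on it along y let it turn between them.
- handle_right (a point): The same point on the right handle (brake's -y, 90 mm from mid length). The protractor and pointer stand about 75 mm further right, so the left handle has more room.
- pointer (a joint): Angle (rad) of the red setting pointer of the protractor about the same hinge line, counted like the leaf's angle: the leaf is at the mark when both are equal. It is held only by light friction, at a setting between 0.5 and 1.0, and must not be touched.
- pointer_tip (a point): Free end of the red pointer, a flat arm 7 mm wide and 6 mm thick that reaches 105 mm from the hinge line in the vertical plane 174 mm to the right (brake's -y) of mid length; its axes turn with the pointer, -x points along the arm to its tip.
- bracket: The finished bracket lying on the leaf: steel channel folded from 3 mm sheet, open side up. 60 mm long (its x), 40 mm wide over the two side flanges (its y), 30 mm high; about 0.11 kg. Origin at the centre of its underside, z up. Take it across the two flanges (40 mm).
- red_tray: Red plastic tray for finished brackets, fixed to the bench, 240 mm (its x) by 160 mm (its y), 45 mm high, walls and floor 4 mm. Origin at the centre of its underside, +x away from the robot. Two finished brackets lie in its +x half, the -x half is empty. It stands to the left or right of the brake, in exchange with the blue tray.
- done_a: Finished bracket in the red tray, same shape as the one on the leaf; stays there.
- done_b: The other finished bracket in the red tray; stays there.
- blue_tray: Blue plastic tray of the same size with flat blanks, on the other side of the brake; not needed.
- blanks: Stack of five flat steel blanks, 60 x 94 mm, 15 mm high, in the blue tray; stays there.
- mallet: Rubber mallet lying behind and left of the brake, 290 mm long, head 66 mm thick; origin on the bench below its handle; stays there.
- screwdriver: Screwdriver, 200 mm long, lying at the left; stays there.
- square: Try square with a wooden stock, lying at the right, 175 mm by 110 mm; stays there.
- spray_can: Spray can, 66 mm in diameter, 190 mm tall, standing at the right, beyond the tray there; stays there.
- mug: White mug, 82 mm in diameter, 95 mm tall, standing to the right of the brake's rear end; stays there.
Not all that is in view belongs to the job. Leave any brown, green or turquoise look-alike of the bracket alone.

How it is judged:
On the way, in this order (a step that is already met when the one before it is completed fails the run):
1. the bracket lies open side up in the red tray, let go, with the leaf still down (x of bracket in the frame of red_tray between -0.1 and 0.1 m and y of bracket in the frame of red_tray between -0.065 and 0.065 m and z of bracket in the frame of red_tray below 0.01 m and angle between bracket's own z axis and vertical below 0.15 rad and contact force between the fingers and bracket below 0.05 N and linear speed of bracket below 0.03 m/s and value of joint leaf below 0.1 rad), for 0.2 s.
2. the leaf is held up by a handle in the gripper at the pointer's angle (angle between the x axis of handle_left and the x axis of pointer_tip, either way round below 0.06 rad and contact force between the fingers and leaf above 1 N and (distance between the grasp point and handle_left below 0.07 m or distance between the grasp point and handle_right below 0.07 m)), for 0.3 s.
At the end, for the whole second after the job is handed in: The gripper's fingers hold the leaf by a handle (over 1 N, grasp point within 70 mm of the handle's middle), still, at the red pointer's angle to within 0.06 rad (3.4 degrees); the bracket lies open side up (within 0.15 rad) and at rest on the floor of the red tray (all of step 2 and value of joint leaf above 0.4 rad and velocity of joint leaf between -0.1 and 0.1 rad/s and contact force between leaf and bracket below 0.05 N and x of bracket in the frame of red_tray between -0.1 and 0.1 m and y of bracket in the frame of red_tray between -0.065 and 0.065 m and z of bracket in the frame of red_tray below 0.01 m and angle between bracket's own z axis and vertical below 0.15 rad and linear speed of bracket below 0.03 m/s); the arm keeps its last pose, push and grip.
It fails at once if the red pointer is shifted (tip more than 6 mm) (distance of pointer_tip from where it was at the start of the episode above 0.006 m).
It fails at once if one of the other things is shifted by more than 30 mm (distance of any of done_a, done_b, blanks, mallet, screwdriver, square, spray_can, mug from where it was at the start of the episode above 0.03 m).
It also fails if it takes over 58 s, if anything falls off the work surface, if the arm or the gripper's body presses on something with over 40 N, if the wrist force passes 120 N, or if a joint passes its speed limit or range.

## Robot

A 6-joint arm with a two-finger parallel gripper is mounted at the origin on the work surface. World frame = base frame: x ahead of the robot, y to its left, z up, the work surface at z = 0. Lengths are in m, angles in rad, forces in N, time in s.
With the tool pointing down it reaches from about 0.3 to 0.775 m from the base axis. Payload 14.6 kg.
Tool frame: the origin (TCP) lies at the centre of the arm's flange, where the gripper is bolted on; the fingertips stand 199 mm ahead of it and the grasp point (between the pads) lies ctrl.tcp_to_grasp ahead of it (ctrl.tcp_to_grasp is the distance from the TCP to the grasp point, in m); z points along the fingers, y is the line along which they close (so a half turn about z gives the same grasp; the last joint's range is limited). The gripper opens to 94 mm and grips with 3 to 60 N. Pads are 16 mm wide; open, the fingers measure 119 mm over their backs; the gripper's body (75 mm by 177 mm) begins 78 mm behind the grasp point.
Start: joints at [-1.211, 0.3, 1.521, -0, 1.321, -0.067], TCP at [0.228, -0.501, 0.405] pointing down, gripper open.
Joint ranges: [-3.03, 3.03], [-0.79, 2.21], [0.23, 2.52], [-1.04, 4.18], [0, 3.07], [-2.55, 2.55]. Speed limits (rad/s): [2.22, 2.22, 2.57, 3.14, 3.14, 3.14].

## Interface

Orientations are given as [roll, pitch, yaw] about the fixed x, y, z axes, in that order (R = Rz(yaw) Ry(pitch) Rx(roll)).
In Python, from station import ctrl gives the robot as it stands. The module is installed in compiled form; this text tells all that it offers.
- The arm moves only by the shell command python3 -m jog 'ROWS' [OPENING] [FORCE]. ROWS is JSON, a list of rows, each a list of 6 numbers: the shift along the tool's x, y, z in cm, then the turn, a rotation vector about the tool's x, y, z in rad. In form: [[tx, ty, tz, ax, ay, az], ...]. A call has 1 to 8 rows; each row is the pose to reach, as a shift and turn from the pose commanded when the call began, along the tool's axes at that moment; what a row does not reach only later rows make up. A row lasts 1/10 s, in which the tool goes at most 50 mm and 8.59 degrees, less where a joint would pass 70% of its speed; a pose out of reach is approached as far as the arm can. A call with a gripper value outside its range is refused whole. OPENING is the opening in per cent of the stroke, from 0 (shut) to 100 (fully open), set as the call begins (- or left out, the last holds). The fingers move at their own pace and stop on an object; FORCE is the grip in N (left out, the last holds). Time passes only in rows, so rows that repeat a pose let the fingers close. It gives the time, the measured TCP pose, the force, the opening and the grip force at its end, in the units of the state.
- ctrl.get_obs(): the state, without advancing time (a new reading comes with each control period).
- ctrl.camera(name): name is "side" or "top" or "wrist"; returns a dict with "img" (420x560x3 uint8, blue, green, red), "intrinsics" (3x3 intrinsics, pixels), "k1" (the pictures are not rectified: a ray, as slopes to the right and down, at radius r is drawn at 1 + k1 r^2 times it, then the intrinsics apply), "R" (3x3) and "t" (3): a world point X has camera coordinates R X + t. Camera axes: x right, y down, z forward; pixel columns grow to the right and rows downward; lengths in m; the calibration is good to about 2 mm. A picture is of the moment at which its call begins. There is no depth.
- ctrl.hand_in(): hands the job in; it is judged then, once.
The state is a dict: "time_s": time; "qpos": joint angles; "joint_vel": joint speeds; "tau": joint torques, N m; "ee_pos": TCP position; "eef_rot": TCP orientation; "force": force on the tool from outside, world axes, zero at the start; "moment": the same for the moment, N m; "grip_width": finger opening in m; "grip_force": force on a finger pad.
Only numpy, scipy, OpenCV 4.12 (cv2) and the standard library are available. Lean on these libraries where they do the work, as an engineer would, in place of code of your own. Each camera call takes 0.05 s, during which the arm holds its last target. There are 200 camera calls.

## Working session

There is one attempt and no reset: what is moved stays moved. The work goes in short steps, Python scripts to look and compute and a shell command to move; the robot and the scene stay as the last step left them, time stands still between calls to the robot, and variables do not carry over. Pictures are saved under pics/ and viewed, at most 10 in all, crops included, and the job is handed in when it is done.

```bash
mkdir -p pics; cat > h.py <<'E'
import numpy as np, cv2
from scipy.spatial.transform import Rotation as Ro
from station import ctrl
def cam(n):
    c=ctrl.camera(n); c={k:(np.array(v) if k not in('k1',) else float(v)) for k,v in c.items()}; return c
def ray(c,px):
    K=c['intrinsics']; d=np.array([c['k1'],0,0,0.])
    p=cv2.undistortPoints(np.array(px,float).reshape(-1,1,2),K,d).reshape(-1,2)
    v=np.c_[p,np.ones(len(p))]@c['R']; o=-c['R'].T@c['t']; return o,v
def onz(c,px,z):
    o,v=ray(c,px); return o+v*((z-o[2])/v[:,2])[:,None]
def tri(c1,p1,c2,p2):
    o1,v1=ray(c1,p1);o2,v2=ray(c2,p2);v1=v1[0];v2=v2[0]
    s=np.linalg.lstsq(np.c_[v1,-v2],o2-o1,rcond=None)[0]; a=o1+s[0]*v1;b=o2+s[1]*v2
    return (a+b)/2,np.linalg.norm(a-b)
def proj(c,X):
    return cv2.projectPoints(np.array(X,float).reshape(-1,1,3),cv2.Rodrigues(c['R'])[0],c['t'],c['intrinsics'],np.array([c['k1'],0,0,0.]))[0].reshape(-1,2)
E
python3 - <<'E'
from h import *
import pickle
print(ctrl.get_obs(),ctrl.tcp_to_grasp)
for n in('side','top'):
    c=cam(n);pickle.dump(c,open(n+'.pkl','wb'));cv2.imwrite(f'pics/{n}.png',c['img']);print(n,-c['R'].T@c['t'],c['R'][2])
E
```

```text
{'time_s': 0.0, 'qpos': array([-1.21062814e+00,  3.00472867e-01,  1.52158433e+00,  3.52097456e-05,
        1.32069926e+00, -6.66078996e-02]), 'joint_vel': array([-1.12226132e-03,  2.29430467e-04,  2.93424260e-06, -8.92330852e-04,
       -1.58228881e-05, -2.13633057e-03]), 'tau': array([-1.19651755e-03, -5.31803727e+01, -3.52734661e+01,  7.07949582e-02,
        2.44173640e-02, -1.04393084e-04]), 'ee_pos': array([ 0.22765   , -0.50063889,  0.40408385]), 'eef_rot': array([-3.14043370e+00, -1.11489460e-04,  4.26767287e-01]), 'force': array([ 0.37285973, -0.23983557, -0.84545741]), 'moment': array([ 0.01441116,  0.01893878, -0.03923295]), 'grip_force': 0.0, 'grip_width': 0.09399344481064022} 0.1804
side [-0.0440017   0.75855407  1.05521073] [ 0.44120605 -0.55690558 -0.70369979]
top [ 0.46416266 -0.00541054  1.2526076 ] [ 0.07043329  0.0077326  -0.99748652]
```

View pics/top.png

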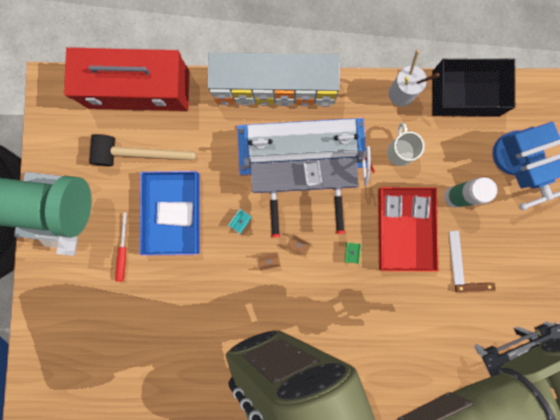

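View pics/side.png

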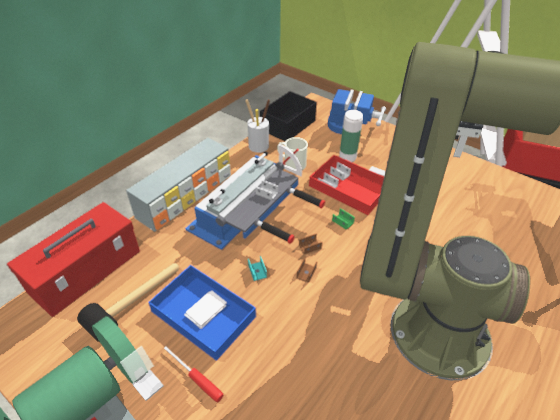

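The top view (up = +x) shows these candidates for the bracket:
- Steel one on the leaf at (313,173), which fits the description.
- Two finished ones in the red tray at (394,206) and (421,206).
- Turquoise at (240,221), brown at (268,262) and (299,243), green at (353,253).

The red tray is on the right at (408,230), with its near half empty. The pointer is near (368,165) in the top view and about (290,160) in the side view. I'll check with close crops.

```bash
python3 - <<'E'
from h import *
import pickle
t=pickle.load(open('top.pkl','rb'))['img'];s=pickle.load(open('side.pkl','rb'))['img']
a=cv2.resize(t[110:250,240:380],None,fx=4,fy=4,interpolation=cv2.INTER_CUBIC)[:, :]
b=cv2.resize(s[130:200,240:310],None,fx=3.3,fy=3.3,interpolation=cv2.INTER_CUBIC)
o=np.zeros((560,800,3),np.uint8);o[:,:560]=a;o[:231,565:796]=b
b=cv2.resize(t[180:280,370:445],None,fx=3,fy=3,interpolation=cv2.INTER_CUBIC);o[240:540,565:790]=b
cv2.imwrite('pics/crop1.png',o)
E
```

```text
(no output)
```

View pics/crop1.png

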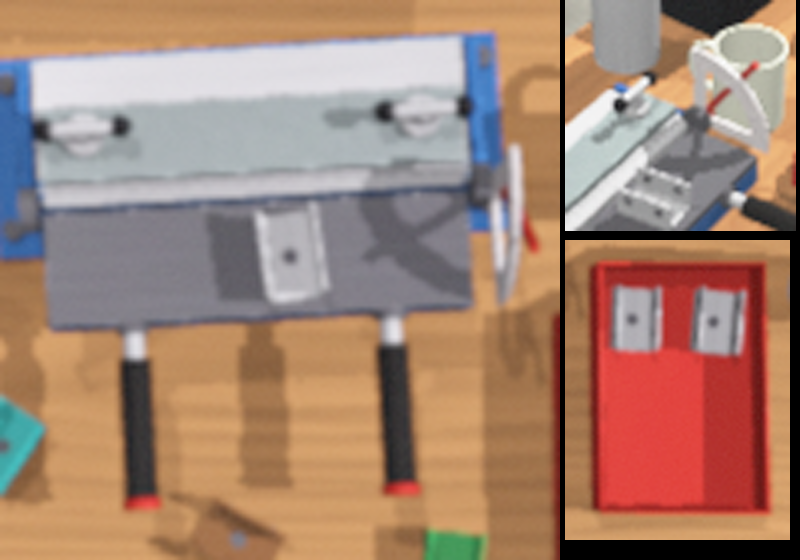

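The crop confirms it: the bare steel bracket on the leaf is the one, with its hole at crop (290,256) and its flanges left and right. The red pointer tip is at crop (537,248) in the top view and (755,67) in the side inset.

```bash
python3 - <<'E'
from h import *
import pickle
t=pickle.load(open('top.pkl','rb'));s=pickle.load(open('side.pkl','rb'))
T=lambda p:np.array(p)/4+[240,110]-.375
leaf=onz(t,T([[52,328],[470,305],[467,190],[47,210]]),.09);print('leaf',leaf.round(4).tolist())
y=leaf[0]-leaf[1];y/=np.linalg.norm(y);x=np.array([y[1],-y[0],0]);yaw=np.arctan2(x[1],x[0])
hinge=(leaf[0]+leaf[1])/2+.083*x;hb=(leaf[2]+leaf[3])/2+.003*x
print('yaw',yaw,'hinge',hinge,hb)
hd=onz(t,T([[142,503],[400,488],[139,358],[395,343]]),.078);print('handles cap/sleeve start',hd.round(4).tolist())
rel=hd-hinge;print((rel@x).round(4),(rel@y).round(4))
tr=onz(t,(np.array([[594,265],[765,263],[770,512],[597,508]])-[565,240])/3+[370,180]-.33,.045);print('tray',tr.round(4).tolist(),tr.mean(0))
br=onz(t,T([[258,210],[318,205],[327,290],[270,300]]),.12);print('br',br.round(4).tolist(),br.mean(0),'hole',onz(t,T([[290,256]]),.093))
e=(br[0]+br[1]-br[2]-br[3])[:2];print('bryaw',np.arctan2(e[1],e[0]))
print('width chk',np.linalg.norm(br[0]-br[1]),np.linalg.norm(br[0]-br[3]))
S=lambda p:(np.array(p)-[565,0])/3.3+[240,130]-.35
# pointer
hm=(hinge+hb)/2
g=cv2.cvtColor(s['img'],cv2.COLOR_BGR2HSV);sub=g[140:175,275:310]
m=((sub[...,0]<8)|(sub[...,0]>172))&(sub[...,1]>110)&(sub[...,2]>60);v,u=np.nonzero(m);print('red px',np.c_[u+275,v+140].tolist())
for p in [S([757,65]),S([709,107])]:
    o,v=ray(s,[p]);v=v[0];n=y;k=((hm-.174*y-o)@n)/(v@n);X=o+k*v-hm;print(p,'x',X@x,'z',X[2],'ang',np.arctan2(X[2],-X@x),'r',np.hypot(X[2],X@x))
X,d=tri(s,[S([757,65])],t,[T([537,248])]);X=X-hm;print('tri',X@x,X@y,X[2],d,np.arctan2(X[2],-X@x))
E
```

```text
leaf [[0.587, 0.1023, 0.09], [0.6074, -0.1868, 0.09], [0.6878, -0.1843, 0.09], [0.6695, 0.1076, 0.09]]
yaw 0.07067305700194422 hinge [ 0.67999474 -0.03641265  0.09      ] [ 0.68161904 -0.03814948  0.09      ]
handles cap/sleeve start [[0.467, 0.0381, 0.078], [0.4804, -0.1409, 0.078], [0.5681, 0.0421, 0.078], [0.5814, -0.1366, 0.078]]
[-0.2072 -0.2065 -0.1061 -0.1054] [ 0.0894 -0.0901  0.0862 -0.093 ]
tray [[0.6078, -0.2574, 0.045], [0.612, -0.4193, 0.045], [0.3768, -0.4217, 0.045], [0.3772, -0.2603, 0.045]] [ 0.49344177 -0.33967468  0.045     ]
br [[0.6664, -0.0384, 0.12], [0.6704, -0.079, 0.12], [0.6125, -0.0858, 0.12], [0.6051, -0.0474, 0.12]] [ 0.63857841 -0.06265705  0.12      ] hole [[ 0.63933921 -0.06182436  0.093     ]]
bryaw 0.13102955273975408
width chk 0.04079608402610816 0.061894731580505825
red px [[297, 149], [296, 150], [297, 150], [295, 151], [296, 151], [294, 152], [295, 152], [288, 157], [289, 157], [287, 158], [288, 158], [286, 159], [287, 159], [285, 160], [286, 160], [284, 161], [285, 161], [283, 162], [284, 162], [283, 163], [284, 163]]
[297.83181818 149.3469697 ] x -0.06300520087329123 z 0.08541278209202652 ang 0.9352426805800861 r 0.10613669809158274
[283.28636364 162.07424242] x -0.007875569193209775 z 0.008453972238649965 ang 0.820804015866552 r 0.011553970604467504
tri -0.05986259532153293 -0.17643083103625445 0.0827212749111661 0.0029301964636693927 0.9443629165665992
```

```bash
cat > to.py <<'E'
import sys
from h import *
# usage: to.py gx gy gz roll pitch yaw : grasp-point target -> tool-frame shift cm, rotvec
def to(g,rpy):
    o=ctrl.get_obs();R=Ro.from_euler('xyz',o['eef_rot']);G=Ro.from_euler('xyz',rpy)
    T=np.array(g)-G.as_matrix()[:,2]*ctrl.tcp_to_grasp
    print((R.inv().apply(T-o['ee_pos'])*100).round(2).tolist(),(R.inv()*G).as_rotvec().round(3).tolist())
if __name__=='__main__':
    a=list(map(float,sys.argv[1:]));to(a[:3],a[3:])
E
python3 to.py 0.6385 -0.0625 0.225 3.14159 0 0.132
```

```text
[55.53, -22.88, -0.1] [-0.001, 0.0, 0.295]
```

```bash
python3 -m jog '[[55.5,-22.9,-0.1,0,0,0.295],[55.5,-22.9,-0.1,0,0,0.295],[55.5,-22.9,-0.1,0,0,0.295],[55.5,-22.9,-0.1,0,0,0.295],[55.5,-22.9,-0.1,0,0,0.295],[55.5,-22.9,-0.1,0,0,0.295],[55.5,-22.9,-0.1,0,0,0.295],[55.5,-22.9,-0.1,0,0,0.295]]' 100; python3 to.py 0.6385 -0.0625 0.225 3.14159 0 0.132
```

```text
time_s: 0.9
ee_pos: [0.4973, -0.2122, 0.4052]
eef_rot: [-3.141, 0.0, 0.132]
force: [0.5, -0.7, -0.4]
grip_width: 0.094
grip_force: 0.0
[15.96, -12.99, -0.02] [-0.0, 0.0, -0.0]
```

```bash
python3 -m jog '[[15.9,-13,0,0,0,0],[15.9,-13,0,0,0,0],[15.9,-13,0,0,0,0],[15.9,-13,0,0,0,0],[15.9,-13,0,0,0,0],[15.9,-13,0,0,0,0],[15.9,-13,0,0,0,0]]'; python3 - <<'E'
from h import *
import pickle
c=cam('wrist');pickle.dump(c,open('w1.pkl','wb'));im=c['img'].copy()
print(ctrl.get_obs()['ee_pos'],-c['R'].T@c['t'])
a=.132;R=np.array([[np.cos(a),-np.sin(a)],[np.sin(a),np.cos(a)]])
q=np.array([[.03,.02],[.03,-.02],[-.03,-.02],[-.03,.02]])@R.T+[.6385,-.0625]
cv2.polylines(im,[np.int32(proj(c,np.c_[q,[.12]*4]).round())],True,(0,255,0),1)
cv2.imwrite('pics/w1.png',im)
E
```

```text
time_s: 1.6
ee_pos: [0.6364, -0.0651, 0.4051]
eef_rot: [-3.142, 0.001, 0.131]
force: [0.3, -0.5, 0.4]
grip_width: 0.094
grip_force: 0.0
[ 0.63621613 -0.06543349  0.40536764] [ 0.70656484 -0.05700862  0.38589703]
```

View pics/w1.png

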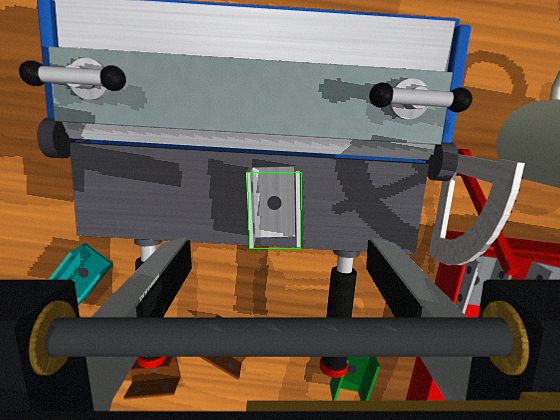

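The drawn outline matches the bracket at (273,208) to within 2 mm. The pointer's tip is near (516,268). I'll go down and grip.

```bash
python3 - <<'E'
from h import *
import pickle
c=pickle.load(open('w1.pkl','rb'))
yaw=.0707;x=np.array([np.cos(yaw),np.sin(yaw),0]);y=np.array([-x[1],x[0],0]);hm=np.array([.6808,-.0373,.09])
g=cv2.cvtColor(c['img'],cv2.COLOR_BGR2HSV);m=((g[...,0]<6)|(g[...,0]>174))&(g[...,1]>150)&(g[...,2]>60)
v,u=np.nonzero(m[140:275,440:530]);print({int(k):(int(u[v==k].min()+440),int(u[v==k].max()+440)) for k in range(v.min()if 0 else 0,135,6) if (v==k).any()})
for p in [(516,268),(490,218),(463,158)]:
    o,v=ray(c,[p]);v=v[0];X=o+v*(((hm-.174*y-o)@y)/(v@y))-hm;print(p,X@x,X[2],np.arctan2(X[2],-X@x),np.hypot(X[2],X@x))
E
python3 to.py 0.6385 -0.0625 0.112 3.14159 0 0.132
```

```text
{12: (458, 470), 36: (463, 468), 42: (465, 477), 48: (468, 480), 54: (471, 483), 60: (473, 486), 66: (476, 483), 72: (479, 480), 96: (447, 503), 102: (493, 529), 108: (488, 529), 114: (482, 529), 120: (499, 529), 126: (440, 529), 132: (440, 527)}
(516, 268) -0.05586227488821789 0.08971811437040891 1.0138943791315862 0.10568790754797161
(490, 218) -0.03358699677788129 0.05363407253777319 1.0113166015036115 0.06328269976497941
(463, 158) 0.0032017582037609854 0.0020749200910289145 2.5665849304927564 0.003815304572312178
[0.27, -0.26, 11.3] [0.0, 0.0, -0.001]
```

```bash
python3 -m jog '[[0.3,-0.2,4,0,0,0],[0.3,-0.2,8,0,0,0],[0.3,-0.2,10,0,0,0],[0.3,-0.2,11.2,0,0,0],[0.3,-0.2,11.2,0,0,0],[0.3,-0.2,11.2,0,0,0]]'; python3 -m jog '[[0,0,0,0,0,0],[0,0,0,0,0,0],[0,0,0,0,0,0],[0,0,0,0,0,0],[0,0,0,0,0,0],[0,0,0,0,0,0]]' 0 15
```

```text
time_s: 2.25
ee_pos: [0.6396, -0.0624, 0.2948]
eef_rot: [3.141, -0.002, 0.131]
force: [0.4, 0.6, 0.3]
grip_width: 0.0939
grip_force: 0.0
time_s: 2.85
ee_pos: [0.6395, -0.0619, 0.2934]
eef_rot: [3.142, -0.0, 0.132]
force: [-0.8, -0.4, -0.0]
grip_width: 0.0497
grip_force: 0.0
```

```bash
python3 -m jog '[[0,0,0,0,0,0],[0,0,0,0,0,0],[0,0,0,0,0,0],[0,0,0,0,0,0]]'; python3 -m jog '[[0,0,-3,0,0,0],[0,0,-7,0,0,0],[0,0,-11,0,0,0],[0,0,-14,0,0,0],[0,0,-14,0,0,0],[0,0,-14,0,0,0]]'; python3 to.py 0.435 -0.339 0.22 3.14159 0 0.0;python3 -c "
from h import *
print(ctrl.get_obs()['qpos'])"
```

```text
time_s: 3.25
ee_pos: [0.6395, -0.0619, 0.2933]
eef_rot: [-3.142, 0.0, 0.132]
force: [0.3, 0.9, -0.1]
grip_width: 0.0398
grip_force: 14.9
time_s: 3.85
ee_pos: [0.6394, -0.0619, 0.4329]
eef_rot: [3.142, 0.0, 0.132]
force: [-0.8, 0.2, -2.3]
grip_width: 0.0394
grip_force: 15.0
[-23.91, 24.78, 3.25] [0.0, 0.0, 0.132]
[-1.53567997e-01  4.94168762e-01  1.18793753e+00 -6.04146339e-05
  1.45964043e+00  1.28546122e+00]
```

```bash
python3 -m jog '[[-23.9,24.8,0,0,0,0.132],[-23.9,24.8,0,0,0,0.132],[-23.9,24.8,0,0,0,0.132],[-23.9,24.8,0,0,0,0.132],[-23.9,24.8,0,0,0,0.132],[-23.9,24.8,0,0,0,0.132],[-23.9,24.8,0,0,0,0.132],[-23.9,24.8,0,0,0,0.132]]'; python3 -m jog '[[0,0,0,0,0,0],[0,0,0,0,0,0]]'; python3 to.py 0.436 -0.3395 0.028 3.14159 0 0.012
```

```text
time_s: 4.65
ee_pos: [0.4324, -0.3426, 0.4313]
eef_rot: [-3.14, 0.003, -0.005]
force: [0.6, -0.0, -1.3]
grip_width: 0.0398
grip_force: 15.0
time_s: 4.85
ee_pos: [0.4357, -0.3386, 0.4323]
eef_rot: [-3.14, 0.001, 0.001]
force: [0.1, -0.6, -0.8]
grip_width: 0.04
grip_force: 15.0
[0.05, 0.12, 22.39] [-0.001, 0.001, -0.011]
```

```bash
python3 - <<'E'
from h import *
c=cam('wrist');t=cam('top');o=np.zeros((420,800,3),np.uint8);o[:,:560]=c['img']
o[:400,560:]=cv2.resize(t['img'][180:280,380:440],None,fx=4,fy=4);cv2.imwrite('pics/w2.png',o)
E
```

```text
(no output)
```

View pics/w2.png

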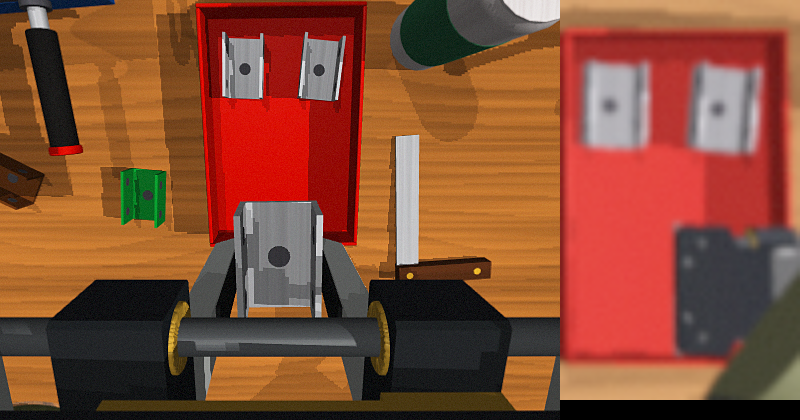

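The bracket is held squarely at (279,257), over the empty near half of the tray. I'll lower it.

```bash
python3 -m jog '[[0,0.1,5,0,0,0],[0,0.1,10,0,0,0],[0,0.1,15,0,0,0],[0,0.1,18.5,0,0,0],[0,0.1,20.5,0,0,0],[0,0.1,20.5,0,0,0],[0,0.1,20.5,0,0,0]]';python3 to.py 0.436 -0.3395 0.0275 3.14159 0 0.0
```

```text
time_s: 5.65
ee_pos: [0.4358, -0.3398, 0.2289]
eef_rot: [3.141, -0.0, 0.001]
force: [-0.3, -0.4, -1.4]
grip_width: 0.0397
grip_force: 15.0
[0.02, -0.03, 2.1] [0.0, -0.0, 0.001]
```

```bash
python3 -m jog '[[0,0,0.8,0,0,0],[0,0,1.6,0,0,0],[0,0,2,0,0,0],[0,0,2,0,0,0],[0,0,2,0,0,0]]'; python3 -m jog '[[0,0,0,0,0,0],[0,0,0,0,0,0],[0,0,0,0,0,0],[0,0,0,0,0,0],[0,0,0,0,0,0],[0,0,0,0,0,0],[0,0,0,0,0,0]]' 70; python3 -m jog '[[0,0,-4,0,0,0],[0,0,-9,0,0,0],[0,0,-14,0,0,0],[0,0,-19,0,0,0],[0,0,-22,0,0,0],[0,0,-22,0,0,0],[0,0,-22,0,0,0]]'
```

```text
time_s: 6.15
ee_pos: [0.4352, -0.3402, 0.2084]
eef_rot: [3.141, -0.0, -0.0]
force: [0.4, 0.1, -1.7]
grip_width: 0.04
grip_force: 15.0
time_s: 6.85
ee_pos: [0.4352, -0.3402, 0.2083]
eef_rot: [3.142, 0.0, -0.0]
force: [-0.8, 0.4, 0.4]
grip_width: 0.0658
grip_force: 0.0
time_s: 7.55
ee_pos: [0.4351, -0.3401, 0.4281]
eef_rot: [3.141, -0.0, -0.0]
force: [0.5, -0.2, -1.7]
grip_width: 0.0658
grip_force: 0.0
```

```bash
python3 - <<'E'
from h import *
c=cam('wrist');s=cam('side');o=np.zeros((420,800,3),np.uint8);o[:,:560]=c['img'];print(c['R'],ctrl.get_obs()['qpos'])
import pickle;pickle.dump(s,open('side2.pkl','wb'))
o[:240,560:]=cv2.resize(s['img'][130:190,255:315],None,fx=4,fy=4,interpolation=cv2.INTER_CUBIC);o[240:400,560:]=cv2.resize(s['img'][150:210,305:395],(240,160));cv2.imwrite('pics/w3.png',o)
E
```

```text
[[-2.66669527e-04 -9.99999880e-01 -4.10757880e-04]
 [-9.70786751e-01  1.60320430e-04  2.39943865e-01]
 [-2.39943771e-01  4.62744025e-04 -9.70786677e-01]] [-7.29794455e-01  2.89269729e-01  1.48286480e+00 -3.47859545e-05
  1.37189708e+00  8.41222008e-01]
```

View pics/w3.png

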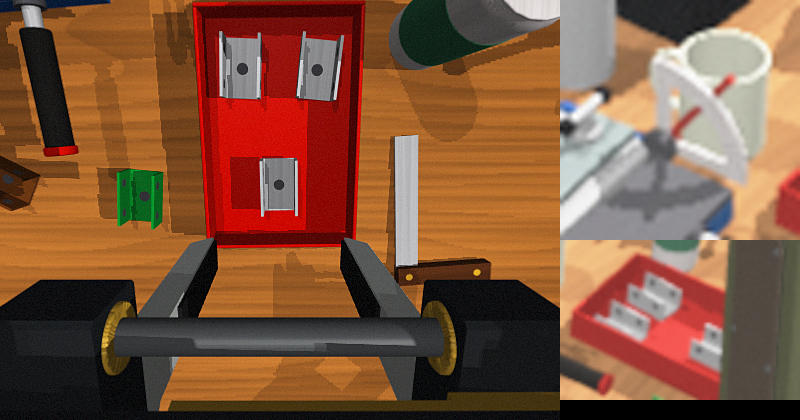

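The bracket sits open side up in the near half of the tray at (279,185), clear of the other two. Next is the left handle.

```bash
python3 to.py 0.518 0.041 0.22 3.14159 0 0.0707; python3 - <<'E'
from h import *
import pickle
c=pickle.load(open('w1.pkl','rb'));s=pickle.load(open('side2.pkl','rb'));t=pickle.load(open('top.pkl','rb'))
o=np.zeros((520,800,3),np.uint8)
o[:520,:400]=cv2.resize(c['img'][150:280,435:535],None,fx=4,fy=4,interpolation=cv2.INTER_CUBIC)
o[:260,400:]=cv2.resize(s['img'][143:169,270:310],None,fx=10,fy=10,interpolation=cv2.INTER_CUBIC)
o[260:,400:]=cv2.resize(t['img'][154:180,350:390],None,fx=10,fy=10,interpolation=cv2.INTER_CUBIC)
cv2.imwrite('pics/p.png',o)
E
```

```text
[8.28, -38.11, 2.68] [-0.002, 0.002, -0.071]
```

View pics/p.png

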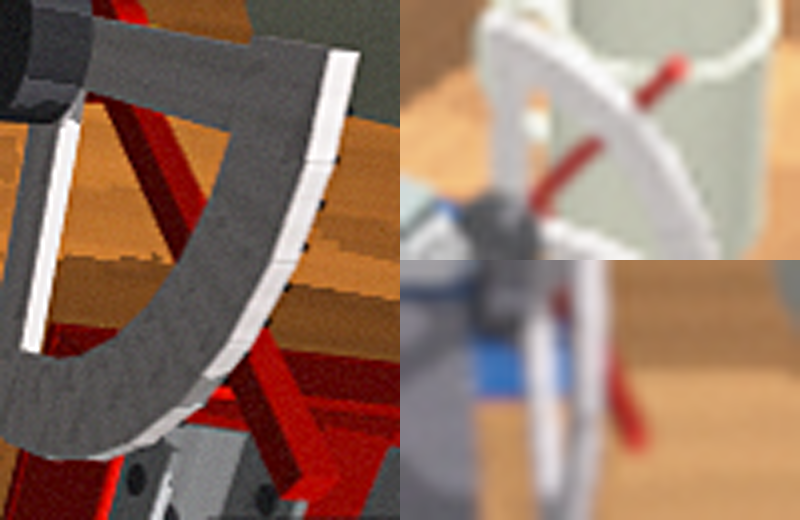

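```bash
cat > pt.py <<'E'
from h import *
import pickle
from scipy.optimize import least_squares
c=pickle.load(open('w1.pkl','rb'));s=pickle.load(open('side2.pkl','rb'));t=pickle.load(open('top.pkl','rb'))
yaw=.0707;x=np.array([np.cos(yaw),np.sin(yaw),0]);y=np.array([-x[1],x[0],0]);hm=np.array([.6808,-.0373,.09]);z=np.array([0,0,1.])
obs=[(c,(512,270.4),None,2),(c,(468.2,181.2),0,2),(s,(297.7,149.2),None,1),(s,(289,157.6),1,1),(t,(373.5,171.5),None,1)]
def f(p,use=range(5)):
    th,dx,dy,dz=p[:4];r=[dx/.002,dy/.002,dz/.001];h=hm+dx*x+(dy-.174)*y+dz*z;d=-np.cos(th)*x+np.sin(th)*z
    for i in use:
        cc,q,k,sg=obs[i];L=.105 if k is None else p[4+k];r+=list((proj(cc,h+L*d)[0]-q)/sg)
    return r
for use in(range(5),[0,1],[2,3],[2,3,4],[0,1,4]):
    o=least_squares(f,[.9,0,0,0,.03,.06],args=(use,));print(list(use),o.x.round(4),np.round(o.fun[3:],1))
E
python3 pt.py
python3 -m jog '[[8.3,-38.1,0,0,0,-0.07],[8.3,-38.1,0,0,0,-0.07],[8.3,-38.1,0,0,0,-0.07],[8.3,-38.1,0,0,0,-0.07],[8.3,-38.1,0,0,0,-0.07],[8.3,-38.1,0,0,0,-0.07],[8.3,-38.1,0,0,0,-0.07],[8.3,-38.1,0,0,0,-0.07]]' 65;python3 -m jog '[[0,0,0,0,0,0],[0,0,0,0,0,0],[0,0,0,0,0,0]]'; python3 to.py 0.518 0.041 0.078 3.14159 0 0.0707
```

```text
[0, 1, 2, 3, 4] [ 9.749e-01 -6.000e-04  1.000e-04 -4.000e-04  2.210e-02  4.790e-02] [-0.3  0.5  0.5 -0.2 -0.8 -0.5 -0.7 -0.7  0.   0.3]
[0, 1] [ 9.866e-01 -6.000e-04  7.000e-04 -1.000e-04  2.250e-02  6.000e-02] [-0.1  0.   0.4 -0.2]
[2, 3] [ 9.366e-01 -4.000e-04 -1.000e-04 -0.000e+00  3.000e-02  4.780e-02] [ 0.   0.3 -0.4 -0.4]
[2, 3, 4] [ 9.584e-01 -3.000e-04 -1.000e-04 -2.000e-04  3.000e-02  4.790e-02] [-0.5 -0.2 -0.6 -0.7  0.1  0.8]
[0, 1, 4] [ 9.849e-01 -6.000e-04  5.000e-04 -1.000e-04  2.240e-02  6.000e-02] [-0.1  0.1  0.4 -0.2 -0.1 -0.1]
time_s: 8.45
ee_pos: [0.5184, 0.0434, 0.427]
eef_rot: [-3.141, 0.002, 0.071]
force: [0.7, -1.0, 0.2]
grip_width: 0.0607
grip_force: 0.0
time_s: 8.75
ee_pos: [0.5182, 0.0399, 0.4276]
eef_rot: [3.142, 0.001, 0.069]
force: [0.0, -0.7, 0.0]
grip_width: 0.061
grip_force: 0.0
[0.01, -0.11, 16.92] [0.0, 0.001, -0.002]
```

```bash
python3 -m jog '[[0,-0.1,5,0,0,0],[0,-0.1,10,0,0,0],[0,-0.1,14,0,0,0],[0,-0.1,16,0,0,0],[0,-0.1,16.9,0,0,0],[0,-0.1,16.9,0,0,0],[0,-0.1,16.9,0,0,0]]'; python3 -m jog '[[0,0,0,0,0,0],[0,0,0,0,0,0],[0,0,0,0,0,0],[0,0,0,0,0,0],[0,0,0,0,0,0],[0,0,0,0,0,0],[0,0,0,0,0,0],[0,0,0,0,0,0]]' 0 30
```

```text
time_s: 9.45
ee_pos: [0.5185, 0.0413, 0.2605]
eef_rot: [3.141, -0.002, 0.069]
force: [-0.2, 1.0, 0.9]
grip_width: 0.0611
grip_force: 0.0
time_s: 10.25
ee_pos: [0.5182, 0.0424, 0.2594]
eef_rot: [-3.14, -0.0, 0.07]
force: [-0.5, 6.8, 1.0]
grip_width: 0.023
grip_force: 30.0
```

```bash
python3 - <<'E'
import numpy as np
for th in np.r_[np.arange(.06,1,.06),.97]:
    c,s=np.cos(th),np.sin(th);print(round(th,2),round(100*(.157-.157*c-.012*s),2),round(-100*(.157*s-.012*c+.012),2))
E
```

```text
0.06 -0.04 -0.94
0.12 -0.03 -1.89
0.18 0.04 -2.83
0.24 0.16 -3.77
0.3 0.35 -4.69
0.36 0.58 -5.61
0.42 0.88 -6.51
0.48 1.22 -7.39
0.54 1.62 -8.24
0.6 2.06 -9.07
0.66 2.56 -9.88
0.72 3.11 -10.65
0.78 3.69 -11.39
0.84 4.33 -12.09
0.9 5.0 -12.75
0.96 5.71 -13.37
0.97 5.83 -13.47
```

```bash
python3 -m jog '[[0,-0.1,-0.94,0,0,0],[0,-0.1,-1.89,0,0,0],[0.04,-0.1,-2.83,0,0,0],[0.16,-0.1,-3.77,0,0,0],[0.35,-0.1,-4.69,0,0,0],[0.58,-0.1,-5.61,0,0,0],[0.88,-0.1,-6.51,0,0,0],[1.22,-0.1,-7.39,0,0,0]]'
```

```text
time_s: 11.05
ee_pos: [0.5305, 0.0437, 0.3339]
eef_rot: [3.142, 0.0, 0.07]
force: [3.4, 0.1, -8.2]
grip_width: 0.0234
grip_force: 30.0
```

```bash
python3 -m jog '[[0.4,0,-0.85,0,0,0],[0.84,0,-1.68,0,0,0],[1.34,0,-2.49,0,0,0],[1.89,0,-3.26,0,0,0],[2.47,0,-4,0,0,0],[3.11,0,-4.7,0,0,0],[3.78,0,-5.36,0,0,0],[4.61,0,-6.08,0,0,0]]'; python3 -m jog '[[0,0,0,0,0,0],[0,0,0,0,0,0],[0,0,0,0,0,0],[0,0,0,0,0,0]]'; python3 - <<'E'
from h import *
import pickle
s=cam('side');c=cam('wrist');t=cam('top');pickle.dump((s,c,t),open('f.pkl','wb'))
o=np.zeros((600,800,3),np.uint8)
o[:420,:560]=c['img'];o[:240,560:]=cv2.resize(s['img'][130:190,255:315],None,fx=4,fy=4,interpolation=cv2.INTER_CUBIC)
o[245:495,565:]=cv2.resize(t['img'][120:255,255:382],(235,250),interpolation=cv2.INTER_CUBIC)
cv2.imwrite('pics/f.png',o)
o=ctrl.get_obs();yaw=.0707;x=np.array([np.cos(yaw),np.sin(yaw),0])
g=o['ee_pos']+Ro.from_euler('xyz',o['eef_rot']).as_matrix()[:,2]*ctrl.tcp_to_grasp
r=g-[.6804,-.0373,.09];X=-(r@x);print(g,'leaf',np.arctan2(r[2],X)+np.arctan2(.012,.157),np.hypot(X,r[2]),o['force'],o['grip_force'])
E
```

```text
time_s: 11.85
ee_pos: [0.5768, 0.0469, 0.3942]
eef_rot: [-3.141, 0.001, 0.07]
force: [1.2, -1.4, -10.5]
grip_width: 0.0231
grip_force: 30.0
time_s: 12.25
ee_pos: [0.5762, 0.0469, 0.3939]
eef_rot: [-3.142, -0.0, 0.07]
force: [0.9, -0.5, -6.8]
grip_width: 0.0235
grip_force: 30.0
[0.57622399 0.04691515 0.21353626] leaf 0.9766108731128609 0.15766636362579406 [ 1.80661745  0.50003907 -6.24451773] 29.998252987861633
```

View pics/f.png

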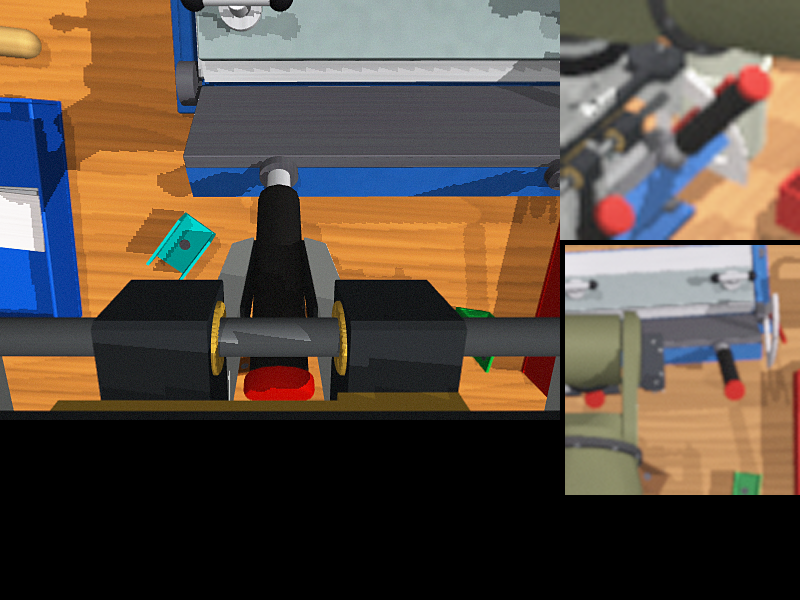

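The gripper holds the left handle and the leaf is up. The right handle's cap, at (757,84) in the side inset and (735,390) in the top inset, gives a check on each camera's angle bias.

```bash
python3 - <<'E'
from h import *
import pickle
from scipy.optimize import least_squares
s,c,t=pickle.load(open('f.pkl','rb'));yaw=.0707;x=np.array([np.cos(yaw),np.sin(yaw),0]);y=np.array([-x[1],x[0],0]);z=np.array([0,0,1.]);hm=np.array([.6804,-.0373,.09])
def cen(im,x0,y0,x1,y1):
    g=cv2.cvtColor(im,cv2.COLOR_BGR2HSV)[y0:y1,x0:x1];m=((g[...,0]<8)|(g[...,0]>172))&(g[...,1]>150)&(g[...,2]>90)
    n,l,st,ce=cv2.connectedComponentsWithStats(m.astype('u1'));i=1+st[1:,4].argmax();return ce[i]+[x0,y0],st[i]
a=cen(s['img'],290,140,312,160);b=cen(t['img'],338,190,356,206);print(a,b)
P=lambda th:hm-.090*y+.206*(-np.cos(th)*x+np.sin(th)*z)-.012*(np.sin(th)*x+np.cos(th)*z)
for n,cc,q in(('side',s,a[0]),('top',t,b[0])):
    print(n,q,proj(cc,P(.977)),least_squares(lambda p:proj(cc,P(p[0]))[0]-q,[.9]).x)
print('both',least_squares(lambda p:np.r_[proj(s,P(p[0]))[0]-a[0],proj(t,P(p[0]))[0]-b[0]],[.9]).x)
E
```

```text
(array([302.5862069 , 150.67241379]), array([ 6,  7, 12,  8, 58], dtype=int32)) (array([346.09615385, 197.77884615]), array([  3,   2,  11,  12, 104], dtype=int32))
side [302.5862069  150.67241379] [[301.5830437  149.16819577]] [0.95123678]
top [346.09615385 197.77884615] [[346.37000256 196.33152076]] [0.95707838]
both [0.95426426]
```

```bash
python3 -c "
from h import *
o=ctrl.get_obs();print(o['time_s'],o['grip_force'],abs(o['joint_vel']).max());print(ctrl.hand_in())"
```

```text
12.4 29.998252987861633 0.002733349723682829
the job is handed in; nothing more can be done
None
```

I put the bracket open side up in the near half of the red tray and handed the job in at 12.4 s, with the gripper holding the leaf by its left handle at about 0.98 rad; I measured the pointer at about 0.97 rad (±0.03), within the 0.06 allowed, and the judge's result was not shown.

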